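# Deburr the joint seam of a housing under its chip guard

### The job

Draw the orange deburring tool out of its garage, lay it in the V rest with its blade end on the taller V and let go; then take it again by the rear of the handle, which the garage covered, reach in level under the clear chip guard and put the blade tip into the seam groove at the red dot. Guide the tip along the whole seam to the green dot in one steady pass, slowly (no faster than about 8 cm/s) and without lifting it out of the groove before the green-dot end, then draw it straight out and lay the tool back in the V rest the same way. Leave the mug, the tally counter and the loose ring gauge beside the work alone.

Things in the scene. Friction and masses are not known exactly. Their poses are not given: they have to be found in the camera images.
- tool_mid (a point): Deburring tool, 146 mm long, 45 g: middle of its length, on its axis. y axis along the tool: blade tip 73 mm towards -y; orange round handle (14 mm dia) from y=-22 mm (front) to y=+73 mm (rear end); dark neck (8 mm dia) from -22 to -48 mm; then the thin blade, 4 mm, slightly curved, its tip on the axis. Centre of mass at y=+22 mm. At the start it lies level in the garage.
- tool_tip (a point): The blade's tip, on the tool's axis, 73 mm towards -y from tool_mid. Axes as tool_mid.
- deburr: The deburring tool as a whole; origin on the handle's underside, 7 mm below tool_mid, axes as tool_mid.
- garage: Grey tool garage, fixed, foot plate 56 x 125 mm, 8 mm thick. Origin on the table under tool_mid of the homed tool (to 4 mm), axes as the tool's (blade to -y). The tool lies level on a black rail 8 mm wide, its axis 35 mm up. Only the handle's front (y=-22 to +26 mm) is open to the fingers; the rest is in the tunnel.
- tunnel_mouth (a point): Middle of the tunnel's mouth in the garage, 35 mm up, at y=+26 mm of the garage. The tunnel runs from here towards +y, closed at the rear: 18 mm wide inside, 28 mm outside, roof underside 45 mm up, top 49 mm. The tool comes out only level along -y, by at least 50 mm. Axes as garage.
- rest: V rest, fixed: dark foot plate 50 x 95 mm, 8 mm thick, with two white V blocks. Origin on the table; axes as the tool's when it lies in the rest: blade towards -y, tool_mid at x=0, y=0 and 50 mm up. Between the Vs and behind the handle V the fingers have room down to the foot plate.
- v_neck (a point): The tool's axis over the taller V block (56 mm high, 8 mm long, at y=-33 mm of the rest), which carries the neck. V sides slope 45 degrees, mouth 22 mm wide.
- v_handle (a point): The tool's axis over the lower V block (52 mm high, 8 mm long, at y=+27 mm of the rest), which carries the handle.
- housing: Two-part housing on a foot plate, fixed: blue lower and aluminium upper half, 160 mm wide (y), 60 mm deep, 145 mm high. Origin on the table under the middle of the front face, which is the plane x=0; x points into the housing (the robot is on the -x side), y to the left seen from the front, z up. Below the guard nothing stands out of the face but flat dots and 3 mm screw heads.
- guard_edge (a point): Middle of the yellow edge strip of the clear chip guard, 66 mm in front of the housing's face, 158 mm up. The strip is 160 mm wide, 143 to 173 mm up, 4 mm thick; the clear guard behind it reaches to the housing, 145 to 149 mm up. A hand close to the blade does not fit: hold the tool by the rear. Axes as housing.
- seam_start (a point): Seam's centre line near its left end, above the red dot (y=+55, z=88 mm of the housing), 5 mm inside the face, the depth at which the tip should run. The seam is a groove 13 mm wide, 8 mm deep, running from side to side of the face: level, then straight up to the right, then level. Axes as housing.
- seam_bend1 (a point): First bend of the seam's centre line (y=+18, z=88 mm of the housing), 5 mm inside the face.
- seam_bend2 (a point): Second bend of the seam's centre line (y=-18, z=114 mm of the housing), 5 mm inside the face.
- seam_end (a point): Seam's centre line near its right end, above the green dot (y=-55, z=114 mm of the housing), 5 mm inside the face.
- mug: Travel mug, grey with black lid, 86 mm in diameter, 170 mm high, loose, origin under its centre: leave alone.
- counter: Small grey tally counter, 71 x 48 x 22 mm, loose, origin under its centre: leave alone.
- gauge_ring: Steel ring gauge, 48 mm in diameter, 16 mm high, loose, origin under its centre: leave alone.

How it is judged:
By the outcome, as a careful person would: the job done as asked, in the order asked, and still so for the second after the job is handed in, with the robot touching nothing.
It also fails if it takes over 72 s, if anything falls off the work surface, if the arm or the gripper's body presses on something with over 40 N, if the wrist force passes 120 N, or if a joint passes its speed limit or range.

### The arm

A 6-joint arm with a two-finger parallel gripper is mounted at the origin on a cart in front of the work surface, level with it; the furniture and walls round the work are solid. World frame = base frame: x ahead of the robot, y to its left, z up, the work surface at z = 0. Lengths are in m, angles in rad, forces in N, time in s.
With the tool pointing down it reaches from about 0.375 to 0.9 m from the base axis. Payload 3.1 kg.
Tool frame: the origin (TCP) lies between the finger pads; the fingertips stand 8 mm ahead of it and the grasp point (between the pads) lies 11 mm behind it; z points along the fingers, y is the line along which they close (so a half turn about z gives the same grasp; the last joint's range is limited). The gripper opens to 87 mm and grips with 3 to 60 N. Pads are 19 mm wide; open, the fingers measure 117 mm over their backs; the gripper's body (75 mm by 190 mm) begins 51 mm behind the grasp point.
Start: joints at [-1.361, 0.527, 1.433, -0, 1.181, -0.178], TCP at [0.236, -0.579, 0.231] pointing down, gripper open.
Joint ranges: [-3.08, 3.08], [-0.75, 2.2], [0.22, 2.44], [-1.43, 4.57], [0, 2.65], [-2.85, 2.85]. Speed limits (rad/s): [2.79, 2.79, 3.14, 3.14, 3.14, 3.14].

### API

Orientations are given as a unit quaternion [x, y, z, w].
In Python, from rig import robot, vision, job gives the robot as it stands.
- The arm moves only by the shell command python3 -m handwheel 'ROWS' [OPENING] [FORCE]. ROWS is JSON, a list of rows, each a list of 4 numbers: the shift along the tool's x, y, z as a fraction of full scale, then the turn about the tool's z as a fraction of full scale. A call has 1 to 20 rows; each row is the pose to reach, as a shift and turn from the pose commanded when the call began, along the tool's axes at that moment, turning the shorter way round; what a row does not reach only later rows make up. Full scale, the value 1, is 300 mm for a shift and 2 pi rad for a turn. A row lasts 1/12 s, in which the tool goes at most 41.7 mm and 7.16 degrees, less where a joint would pass 70% of its speed; a pose out of reach is approached as far as the arm can. A call with a number of a shift or a turn outside -1 to 1 is refused whole. A call with a gripper value outside its range is refused whole. OPENING is the opening in per cent of the stroke, from 0 (shut) to 100 (fully open), set as the call begins (- or left out, the last holds). The fingers move at their own pace and stop on an object; FORCE is the grip in N (left out, the last holds). Time passes only in rows, so rows that repeat a pose let the fingers close. It gives the time, the measured TCP pose, the force, the opening and the grip force at its end, in the units of the state.
- robot.get_obs(): the state, without advancing time (a new reading comes with each control period).
- vision.camera(name): name is "scene" or "side" or "wrist"; returns a dict with "frame" (420x560x3 uint8, red, green, blue), "K" (3x3 intrinsics, pixels), "k1" (the pictures are not rectified: a ray, as slopes to the right and down, at radius r is drawn at 1 + k1 r^2 times it, then the intrinsics apply), "cam_to_world" (4x4, takes a point from camera to world coordinates); the wrist camera has in their place "hand_eye" (4x4, takes a point from camera to tool coordinates, whose origin is the TCP and whose axes are the flange's). Camera axes: x right, y down, z forward; pixel columns grow to the right and rows downward; lengths in m; the calibration is good to about 2 mm. A picture is of the moment at which its call begins: read the wrist's pose just before it. There is no depth.
- job.hand_in(): hands the job in; it is judged then, once.
Trained networks look in the newest picture that a camera, given by its name, has taken for a name from the list of things; names that differ only in an ending like _2 or _b are one class to them, and where a whole thing is asked for, a point or a joint stands for the part that bears it (a point fixed in the world has none). Each returns a list of dicts, best first, with "conf" (0 to 1); they miss things now and then, are a little off and sometimes report something else, mostly with a low value. They report only what shows in the picture. A call takes as long as a camera call.
- vision.look_for(camera, label): "point" ([row, column] in pixels, amid what is visible of it).
- vision.outline_of(camera, label): "mask" (420x560 bool, what is visible of it) and "point" ([row, column] in pixels, amid what is visible of it).
The state is a dict: "time": time; "q": joint angles; "joint_velocities": joint speeds; "joint_torque": joint torques, N m; "position": TCP position; "tool_rot": TCP orientation; "ft_force": force on the tool from outside, world axes, zero at the start; "moment": the same for the moment, N m; "grip_width": finger opening in m; "grip_force": force on a finger pad.
Only numpy, scipy, OpenCV 4.12 (cv2) and the standard library are available. Lean on these libraries where they do the work, as an engineer would, in place of code of your own. Each camera call takes 0.05 s, during which the arm holds its last target. There are 200 camera calls.

## Working session

There is one attempt and no reset: what is moved stays moved. The work goes in short steps, Python scripts to look and compute and a shell command to move; the robot and the scene stay as the last step left them, time stands still between calls to the robot, and variables do not carry over. Pictures are saved under pics/ and viewed, at most 10 in all, crops included, and the job is handed in when it is done.

```bash
ls; mkdir -p pics; python3 - <<'E'
from rig import robot,vision
import cv2,numpy as np
o=robot.get_obs();print(o['time'],o['position'],o['tool_rot'])
ims=[]
for c in ("scene","side","wrist"):
    d=vision.camera(c);cv2.imwrite(f"pics/{c}0.png",d["frame"][:,:,::-1])
    print(c,d["K"].tolist(),d["k1"],np.round(d.get("cam_to_world",d.get("hand_eye")),4).tolist())
    for l in ("deburr","tool_tip","tool_mid","garage","tunnel_mouth","rest","v_neck","v_handle","housing","guard_edge","seam_start","seam_bend1","seam_bend2","seam_end","mug","counter","gauge_ring"):
        r=vision.look_for(c,l)
        print(l,[(np.round(x["point"],1).tolist(),round(x["conf"],2)) for x in r[:2]])
print(robot.get_obs()['time'])
E
```

```text
pics
0.0 [ 0.23620396 -0.57786649  0.22956961] [ 9.81258613e-01  1.92692293e-01 -3.05192787e-05 -1.10200745e-03]
scene [[531.8301882457782, 0.0, 289.3198524404774], [0.0, 531.8301882457782, 208.9293347210509], [0.0, 0.0, 1.0]] -0.1640751008132202 [[0.6477, -0.3565, 0.6733, -0.5383], [-0.7617, -0.2823, 0.5832, -0.8896], [-0.0178, -0.8906, -0.4544, 0.8237], [0.0, 0.0, 0.0, 1.0]]
deburr []
tool_tip []
tool_mid [([217.3, 397.1], 0.15)]
garage []
tunnel_mouth [([251.3, 320.8], 0.51), ([226.8, 198.0], 0.43)]
rest [([246.0, 301.8], 0.7)]
v_neck [([245.1, 302.1], 0.77)]
v_handle [([245.3, 303.4], 0.84)]
housing []
guard_edge [([220.5, 397.8], 0.83)]
seam_start [([217.7, 393.3], 0.82)]
seam_bend1 [([213.6, 399.2], 0.66)]
seam_bend2 [([213.6, 399.2], 0.66)]
seam_end [([219.2, 395.1], 0.6)]
mug [([193.9, 379.8], 0.95), ([244.1, 300.6], 0.27)]
counter [([218.0, 395.8], 0.27), ([247.7, 322.6], 0.18)]
gauge_ring [([250.6, 320.7], 0.59)]
side [[407.13550922929977, 0.0, 278.7030213130368], [0.0, 407.13550922929977, 214.0979356458468], [0.0, 0.0, 1.0]] -0.0066093618962730395 [[-0.9995, -0.0055, 0.030
[... 521 characters left out ...]
 234.7], 0.75)]
seam_bend2 [([176.3, 234.7], 0.75)]
seam_end [([176.8, 237.2], 0.73)]
mug [([195.7, 206.3], 0.58), ([243.5, 286.5], 0.51)]
counter [([363.5, 349.5], 0.86)]
gauge_ring [([227.0, 279.2], 0.72), ([175.4, 233.5], 0.52)]
wrist [[312.4549830553665, 0.0, 280.36164197154096], [0.0, 312.4549830553665, 207.61506333561178], [0.0, 0.0, 1.0]] -0.03966392114709778 [[0.0002, -0.9586, -0.2848, 0.0781], [1.0, 0.0001, 0.0003, 0.0003], [-0.0003, -0.2848, 0.9586, -0.1536], [0.0, 0.0, 0.0, 1.0]]
deburr []
tool_tip []
tool_mid []
garage []
tunnel_mouth []
rest []
v_neck []
v_handle []
housing []
guard_edge []
seam_start []
seam_bend1 []
seam_bend2 []
seam_end []
mug []
counter []
gauge_ring []
2.7
```

View pics/scene0.png

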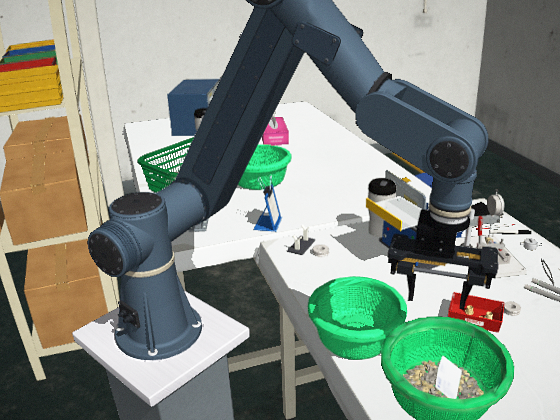

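View pics/side0.png

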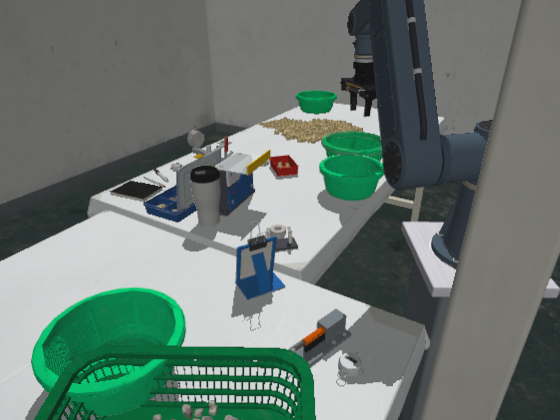

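The scene view shows the arm mostly hiding the work (mug ~(190,380)). The side view shows the garage with the orange handle at about (335,318), the rest near (243,282) and the housing with guard near (180,235).

```bash
cat > h.py <<'E'
from rig import robot,vision
import cv2,numpy as np
from scipy.spatial.transform import Rotation as R
def cam(c,name=None):
    o=robot.get_obs();d=vision.camera(c)
    if c=="wrist":
        T=np.eye(4);T[:3,:3]=R.from_quat(o['tool_rot']).as_matrix();T[:3,3]=o['position'];d['T']=T@d['hand_eye']
    else: d['T']=np.array(d['cam_to_world'])
    if name: cv2.imwrite(f"pics/{name}.png",d["frame"][:,:,::-1])
    return d
def D(d): return np.array([d['k1'],0,0,0,0.])
def pt(d,rc,z):   # pixel row,col -> world point at height z
    s=cv2.undistortPoints(np.array([[[rc[1],rc[0]]]],float),d['K'],D(d),None)[0,0]
    r=d['T'][:3,:3]@[s[0],s[1],1];c=d['T'][:3,3];return c+r*(z-c[2])/r[2]
def px(d,P):      # world -> pixels col,row
    Ti=np.linalg.inv(d['T']);return cv2.projectPoints(np.array(P,float).reshape(-1,3),cv2.Rodrigues(Ti[:3,:3])[0],Ti[:3,3],np.array(d['K']),D(d))[0].reshape(-1,2)
def pose():
    o=robot.get_obs();print(round(o['time'],2),np.round(o['position'],4),np.round(R.from_quat(o['tool_rot']).as_matrix()[:,0],3),'w',round(o['grip_width'],4),'F',np.round(o['ft_force'],1))
E
python3 - <<'E'
from h import *
d=cam("side");c=cam("scene")
for n,rc,z in (("tool",(336,309),.04),("garage",(340,323),.03),("rest",(245,284),.04),("ring",(227,279),.016),("counterish",(363,349),.02),("strip",(160,259),.158),("housing",(178,237),.1),("mugtop",(175,206),.17)):
    print(n,np.round(pt(d,rc,z),3))
for n,rc,z in (("rest",(246,302),.04),("ring",(250.6,320.7),.016),("strip",(205,385),.158)): print(n,np.round(pt(c,rc,z),3))
im=d["frame"][:,:,::-1]
a=cv2.resize(im[140:300,100:320],None,fx=3.6,fy=3.6,interpolation=cv2.INTER_CUBIC)
cv2.imwrite("pics/side_c.png",a); 
E
```

```text
tool [0.453 0.36  0.04 ]
garage [0.425 0.36  0.03 ]
rest [0.506 0.041 0.04 ]
ring [ 0.523 -0.092  0.016]
counterish [0.38  0.406 0.02 ]
strip [ 0.59  -0.263  0.158]
housing [ 0.661 -0.256  0.1  ]
mugtop [ 0.728 -0.115  0.17 ]
rest [ 0.468 -0.063  0.04 ]
ring [ 0.513 -0.096  0.016]
strip [ 0.632 -0.229  0.158]
```

View pics/side_c.png

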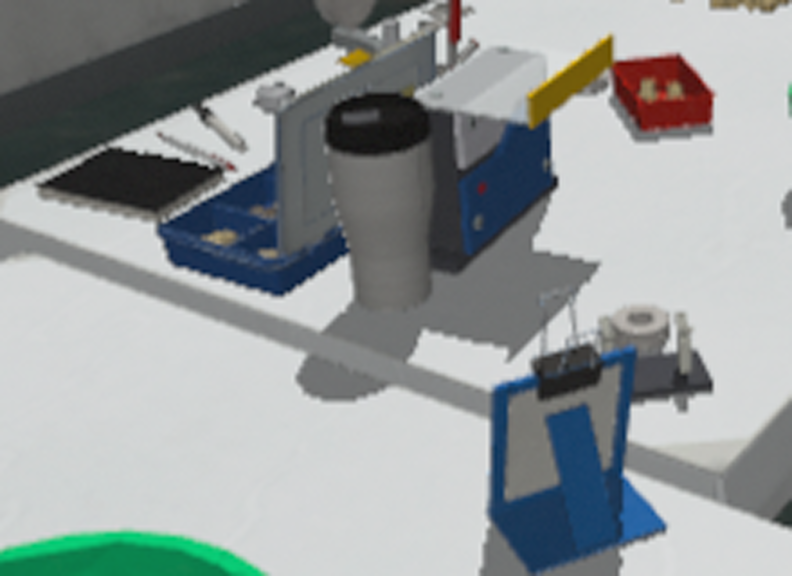

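The crop shows the red dot on the housing's face at (482,187), the yellow strip from (530,115) to (612,45), the mug standing to its left. The V rest and ring are behind the clipboard, around (650,360). I'll raise the arm and look from above.

```bash
python3 -m handwheel '[[0,0,-0.4,0],[0,0,-0.4,0],[0,0,-0.4,0],[1,-0.875,-0.4,0],[1,-0.875,-0.4,0],[1,-0.875,-0.4,0],[1,-0.875,-0.4,0],[1,-0.875,-0.4,0],[1,-0.875,-0.4,0],[1,-0.875,-0.4,0],[1,-0.875,-0.4,0],[1,-0.875,-0.4,0],[1,-0.875,-0.4,0],[1,-0.875,-0.4,0]]'
cat > look.py <<'E'
import sys
from h import *
pose();d=cam("wrist",sys.argv[1])
Z={"tool_mid":.05,"tool_tip":.05,"rest":.03,"v_neck":.05,"v_handle":.05,"housing":.145,"guard_edge":.158,"seam_start":.088,"gauge_ring":.008,"mug":.1,"garage":.03,"tunnel_mouth":.045,"deburr":.035,"counter":.015}
for l in sys.argv[2:]:
    r=vision.look_for("wrist",l)
    print(l,[(np.round(x["point"],1).tolist(),round(x["conf"],2),np.round(pt(d,x["point"],Z[l])[:2],3).tolist()) for x in r[:2]])
E
python3 look.py w1 rest v_neck v_handle guard_edge housing gauge_ring mug
```

```text
time: 3.97
position: [0.4159, -0.2176, 0.3508]
tool_rot: [0.981, 0.195, 0.001, -0.001]
ft_force: [-0.1, 0.3, -0.1]
grip_width: 0.0869
grip_force: 0.0
3.97 [ 0.4159 -0.2176  0.3508] [0.924 0.383 0.002] w 0.0869 F [-0.1  0.3 -0.1]
rest [([49.3, 182.2], 0.86, [0.518, -0.027])]
v_neck [([46.1, 183.3], 0.63, [0.521, -0.034])]
v_handle [([47.9, 182.0], 0.57, [0.519, -0.033]), ([33.5, 420.5], 0.47, [0.657, -0.319])]
guard_edge [([32.7, 421.1], 0.91, [0.618, -0.288])]
housing [([30.6, 420.9], 0.68, [0.625, -0.29])]
gauge_ring [([31.1, 420.4], 0.73, [0.676, -0.329]), ([62.2, 221.2], 0.58, [0.525, -0.078])]
mug []
```

View pics/w1.png

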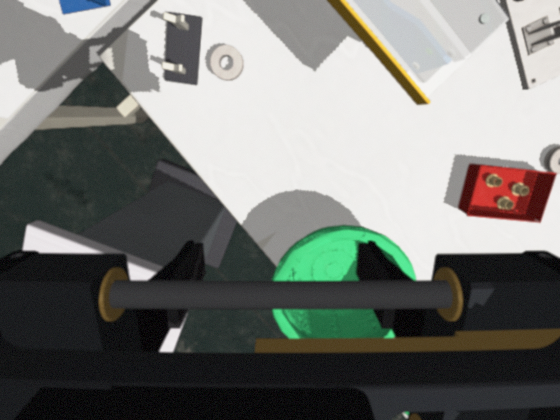

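The picture shows the rest with its two Vs near (17,175) and (68,167), the ring gauge at (62,225) and the yellow strip running from (0,335) to (102,425). I'll move forward so all of it is in view.

```bash
python3 -m handwheel '[[0.42,-0.15,-0.1,0],[0.42,-0.15,-0.1,0],[0.42,-0.15,-0.1,0],[0.42,-0.15,-0.1,0],[0.42,-0.15,-0.1,0],[0.42,-0.15,-0.1,0]]' | head -2
python3 look.py w2 rest v_neck v_handle guard_edge housing gauge_ring mug
```

```text
time: 4.87
position: [0.5142, -0.1332, 0.3801]
4.87 [ 0.5142 -0.1332  0.3801] [ 0.925  0.379 -0.001] w 0.0869 F [-0.2 -0.9 -0.6]
rest [([134.1, 217.3], 0.75, [0.522, -0.023])]
v_neck [([132.9, 217.9], 0.88, [0.527, -0.026])]
v_handle [([131.3, 214.7], 0.72, [0.527, -0.021])]
guard_edge [([115.7, 422.2], 0.71, [0.649, -0.257]), ([126.5, 7.9], 0.31, [0.453, 0.196])]
housing [([117.2, 421.2], 0.65, [0.649, -0.262])]
gauge_ring [([144.2, 262.2], 0.87, [0.532, -0.094])]
mug [([22.9, 362.3], 0.9, [0.729, -0.156]), ([114.5, 420.8], 0.33, [0.659, -0.278])]
```

View pics/w2.png

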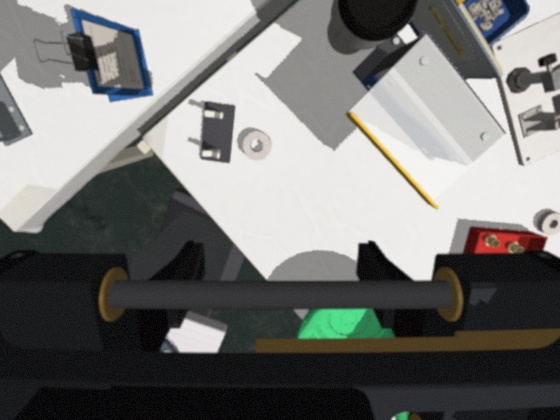

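The picture shows the rest's foot plate with Vs near (110,210) and (153,208), the ring at (145,257), the strip from (113,348) to (207,435), and the mug at the top. I'll zoom in on the rest and the strip.

```bash
python3 - <<'E'
import cv2,numpy as np
im=cv2.imread("pics/w2.png")
a=cv2.resize(im[85:185,180:280],None,fx=4,fy=4,interpolation=cv2.INTER_CUBIC)
b=cv2.resize(im[30:230,330:530],None,fx=2,fy=2,interpolation=cv2.INTER_CUBIC)
cv2.imwrite("pics/w2c.png",np.hstack([a,b]))
h=cv2.cvtColor(im,cv2.COLOR_BGR2HSV);m=cv2.inRange(h,(18,120,100),(35,255,255));m[:90]=0;m[230:]=0
n,l,s,c=cv2.connectedComponentsWithStats(m);i=1+s[1:,4].argmax();print(s[i]);print(cv2.boxPoints(cv2.minAreaRect(np.argwhere(l==i)[:,::-1].astype(np.float32))))
E
```

```text
[348 113  90  96 503]
[[347.53812  113.417206]
 [350.75357  110.51291 ]
 [437.99484  207.10147 ]
 [434.7794   210.00577 ]]
```

View pics/w2c.png

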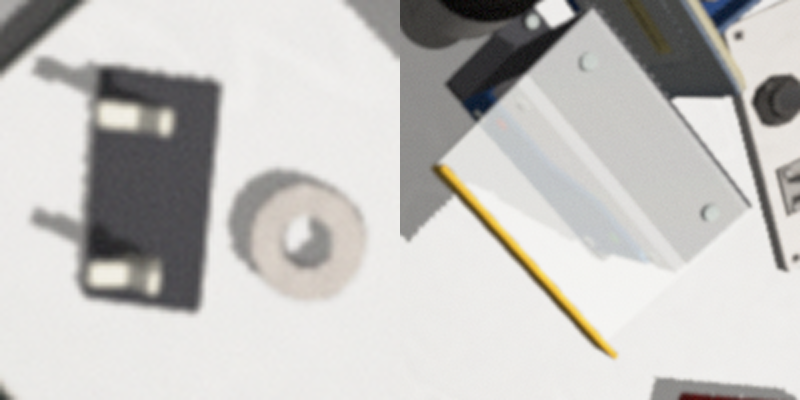

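The crop shows the plate corners at about (98,68), (220,83), (84,296) and (200,311), with the Vs at (135,118) and (125,275). The guard's strip ends are at (437,167) and (612,355), and the housing's rear top corners at (590,10) and (750,205). Next I fit the poses, testing both directions for the rest.

```bash
python3 - <<'E'
from h import *
from scipy.optimize import least_squares
# wrist cam pose at w2 (arm still there)
o=robot.get_obs();d=cam("wrist");s=cam("side")
def W(p,L):
    L=np.array(L,float);c,sn=np.cos(p[2]),np.sin(p[2]);return np.c_[p[0]+c*L[:,0]-sn*L[:,1],p[1]+sn*L[:,0]+c*L[:,1],L[:,2]]
C=lambda x,y:(180+x/4,85+y/4)
corners=np.array([C(98,68),C(220,83),C(200,311),C(84,296)])
V=np.array([C(135,118),C(125,275)])
# plate corners (x,y) order in image; hypothesis A: blade(-y) toward top of picture ; B: opposite
for name,sg in (("A",1),("B",-1)):
    best=None
    for yaw in np.arange(-3,3.1,.5):
      for fl in (1,-1):
        L=np.array([[-25*fl,-47.5,8],[25*fl,-47.5,8],[25*fl,47.5,8],[-25*fl,47.5,8]])/1e3
        f=lambda p:(px(d,W(p,L*[sg,sg,1]))-corners).ravel()
        r=least_squares(f,[.527,-.03,yaw]);
        if best is None or r.cost<best[0].cost: best=(r,fl)
    r=best[0];vs=np.array([[0,-33,50],[0,27,50]])/1e3
    q=px(d,W(r.x,vs)); q=q if sg==1 else q[::-1]
    print("rest",name,np.round(r.x,4),r.cost,"V pred",q.round(1).tolist(),"seen",V.tolist())
# housing
B=np.array([[347.5,113.4],[350.8,110.5],[438,207.1],[434.8,210]])
mid=np.array([(B[0]+B[1])/2,(B[2]+B[3])/2])
rear=np.array([[425,35],[505,132.5]])
Ls=np.array([[-66,80,165],[-66,-80,165]])/1e3;Lr=np.array([[60,80,145],[60,-80,145]])/1e3
sside=np.array([[247.2,170.6],[270,152.5]])
def fw(p): return np.r_[(px(d,W(p,Ls))-mid).ravel(),(px(d,W(p,Lr))-rear).ravel()]
for nm,f in (("wrist",fw),("strip only",lambda p:fw(p)[:4])):
    r=least_squares(f,[.70,-.2,-.7]);print(nm,np.round(r.x,4),np.degrees(r.x[2]),r.fun.round(1))
    p=r.x
    print(" side strip pred",px(s,W(p,Ls)).round(1).tolist(),"reddot pred z75",px(s,W(p,[[0,.055,.075]])).round(1).tolist())
    print(" rear at z149",px(d,W(p,Lr+[0,0,.004])).round(1).tolist())
print("mug",pt(d,(5,365),.17),"ring",pt(d,(145,257),.016))
E
```

```text
rest A [ 0.5211 -0.0193 -4.4553] 1.2912314833475416 V pred [[213.8, 112.2], [211.0, 152.4]] seen [[213.75, 114.5], [211.25, 153.75]]
rest B [ 0.5211 -0.0193  4.9695] 1.2912314833475615 V pred [[213.5, 116.4], [210.7, 156.3]] seen [[213.75, 114.5], [211.25, 153.75]]
wrist [ 0.6481 -0.2746 -0.3807] -21.810389373175767 [-0.6  2.4 -1.2 -0.6  0.8 -2.4  1.1  0.8]
 side strip pred [[247.7, 168.5], [270.3, 151.2]] reddot pred z75 [[234.0, 189.4]]
 rear at z149 [[427.4, 31.7], [508.3, 133.5]]
strip only [ 0.6492 -0.2757 -0.3912] -22.41190745275576 [ 0.8  0.8 -0.9 -1.1]
 side strip pred [[246.9, 168.4], [270.1, 151.2]] reddot pred z75 [[233.5, 189.2]]
 rear at z149 [[429.6, 30.9], [509.2, 133.8]]
mug [ 0.72223125 -0.14376319  0.17      ] ring [ 0.52827097 -0.08675601  0.016     ]
```

```bash
python3 -m handwheel '[[-0.3,0.08,0.53,0],[-0.3,0.08,0.53,0],[-0.3,0.08,0.53,0],[-0.3,0.08,0.53,0],[-0.3,0.08,0.53,0],[-0.3,0.08,0.53,0]]' | head -2
python3 - <<'E'
from h import *
pose();d=cam("wrist","w3");s=cam("side","s3")
q=px(d,[[.5211,-.0193,.02]])[0];print(q)
x,y=q.astype(int);y0=max(y-50,0);x0=max(x-50,0);a=cv2.resize(cv2.imread("pics/w3.png")[y0:y0+100,x0:x0+100],(400,400),interpolation=cv2.INTER_CUBIC);print(x0,y0)
b=cv2.resize(cv2.imread("pics/s3.png")[215:265,255:305],(400,400),interpolation=cv2.INTER_CUBIC)
cv2.imwrite("pics/c3.png",np.hstack([a,b]))
for n,y0,sg in (("A",-.0193,1.828),("B",-.0193,1.828-np.pi)):
    for yy,h in ((-33,56),(27,52)):
        P=[[.5211-np.sin(sg)*(yy+3)/1e3+np.cos(sg)*e*.011,-.0193+np.cos(sg)*(yy+3)/1e3+np.sin(sg)*e*.011,h/1e3] for e in(-1,1)]
        print(n,yy,"wrist",px(d,P).round(1).tolist(),"side",px(s,P).round(1).tolist())
E
```

```text
time: 5.87
position: [0.4363, -0.1882, 0.2181]
5.87 [ 0.4363 -0.1882  0.2181] [ 0.927  0.376 -0.006] w 0.0869 F [-0.8  1.1  0.6]
[161.29901634  50.80776839]
111 0
A -33 wrist [[159.8, 9.3], [135.8, 6.5]] side [[267.3, 227.2], [269.0, 231.2]]
A 27 wrist [[159.3, 79.4], [136.7, 76.7]] side [[288.6, 225.8], [290.6, 229.8]]
B -33 wrist [[134.9, 76.2], [157.7, 79.0]] side [[290.6, 228.5], [288.6, 224.5]]
B 27 wrist [[137.7, 7.9], [161.4, 10.7]] side [[269.0, 232.5], [267.4, 228.5]]
```

View pics/c3.png

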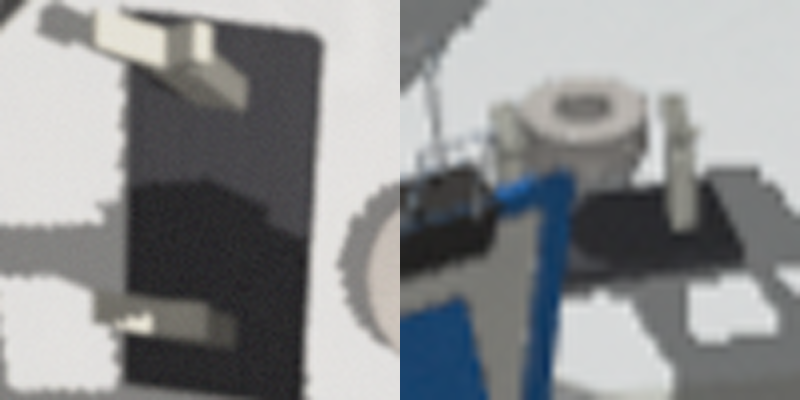

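The close-up shows the far V at crop (150,30) and the near V at (160,320). In the side view the far V's top sits at almost the same row as the near one (about 228 and 227), which fits the far V being the taller one. So the blade points away from the robot. Next is the garage.

```bash
python3 -m handwheel '[[0,0,-0.4,0],[0,0,-0.4,0],[0,0,-0.4,0],[0.2,-1,-0.4,0],[0.2,-1,-0.4,0],[0.2,-1,-0.4,0],[0.2,-1,-0.4,0],[0.2,-1,-0.4,0],[0.2,-1,-0.4,0],[0.2,-1,-0.4,0],[0.2,-1,-0.4,0],[0.2,-1,-0.4,0]]' | head -2
python3 -m handwheel '[[0.15,-0.5,0.1,0],[0.15,-0.5,0.1,0],[0.15,-0.5,0.1,0],[0.15,-0.5,0.1,0],[0.15,-0.5,0.1,0],[0.15,-0.5,0.1,0]]' | head -2
python3 look.py w4 deburr tool_mid tool_tip garage tunnel_mouth counter
```

```text
time: 6.97
position: [0.3823, 0.1152, 0.3441]
time: 7.47
position: [0.368, 0.2686, 0.3126]
7.47 [0.368  0.2686 0.3126] [0.924 0.382 0.002] w 0.0872 F [-0.  -0.9  0.1]
deburr [([86.1, 238.6], 0.57, [0.454, 0.362]), ([119.3, 247.9], 0.55, [0.42, 0.336])]
tool_mid [([85.3, 238.9], 0.66, [0.455, 0.36])]
tool_tip [([87.3, 238.1], 0.69, [0.452, 0.36])]
garage [([118.9, 248.2], 0.98, [0.42, 0.336]), ([147.3, 497.6], 0.17, [0.52, -0.0])]
tunnel_mouth [([111.0, 250.6], 0.77, [0.431, 0.336])]
counter [([131.6, 194.7], 0.56, [0.374, 0.401])]
```

View pics/w4.png

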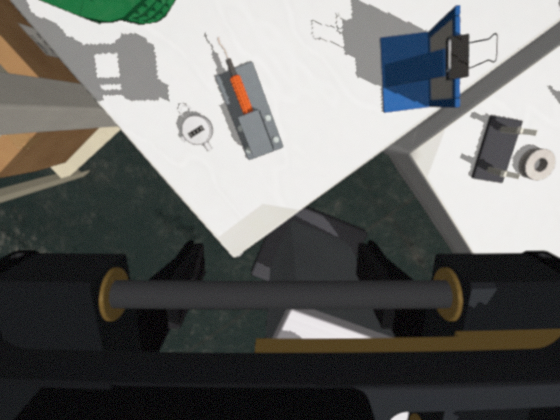

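The picture shows the orange handle at about (93,240) with the blade pointing up-left to (40,212), the garage foot centred near (112,250), and the counter at (130,195).

```bash
cat > tool.py <<'E'
from h import *
def orange(d,lo=(2,150,80),hi=(17,255,255),roi=None):
    hsv=cv2.cvtColor(d["frame"],cv2.COLOR_RGB2HSV);m=cv2.inRange(hsv,lo,hi)
    if roi is not None:
        k=np.zeros_like(m);k[roi[0]:roi[1],roi[2]:roi[3]]=1;m*=k
    n,l,s,c=cv2.connectedComponentsWithStats(m);i=1+s[1:,4].argmax();p=np.argwhere(l==i)[:,::-1].astype(np.float32)
    vx,vy,x0,y0=cv2.fitLine(p,cv2.DIST_L2,0,.01,.01).ravel();t=(p-[x0,y0])@[vx,vy]
    a,b=np.percentile(t,[.5,99.5]);return len(p),np.array([x0+a*vx,y0+a*vy]),np.array([x0+b*vx,y0+b*vy])
E
python3 - <<'E'
from tool import *
pose();d=cam("wrist")
n,a,b=orange(d,roi=(20,220,150,350));print(n,a,b)
P,Q=pt(d,a[::-1],.040),pt(d,b[::-1],.040);print(P,Q,np.linalg.norm(P-Q),np.degrees(np.arctan2(*(Q-P)[1::-1])),np.degrees(np.arctan2(*(P-Q)[1::-1])))
m=vision.outline_of("wrist","garage")[0]["mask"];r=cv2.minAreaRect(np.argwhere(m)[:,::-1].astype(np.float32))
B=[pt(d,q[::-1],.008) for q in cv2.boxPoints(r)];print(np.round(B,3));print("sides",[np.linalg.norm(B[i]-B[i-1]).round(3) for i in range(4)],"dir",np.degrees(np.arctan2(*(B[1]-B[0])[1::-1])),np.degrees(np.arctan2(*(B[2]-B[1])[1::-1])),np.mean(B,0))
E
```

```text
7.82 [0.3678 0.2662 0.312 ] [0.927 0.376 0.001] w 0.0868 F [-0.6  1.4 -0. ]
385 [231.4946123   74.78772414] [245.62930473 110.54372484]
[0.46322037 0.37151901 0.04      ] [0.42888729 0.3394932  0.04      ] 0.04695118266643966 -136.99134780073018 43.00865219926985
[[0.458 0.404 0.008]
 [0.495 0.361 0.008]
 [0.402 0.275 0.008]
 [0.361 0.32  0.008]]
sides [np.float64(0.128), np.float64(0.057), np.float64(0.126), np.float64(0.061)] dir -49.29451711167621 -137.21057808732817 [0.42881057 0.33999781 0.008     ]
```

```bash
python3 -m handwheel '[[0.35,-0.173,0.533,-0.058],[0.35,-0.173,0.533,-0.058],[0.35,-0.173,0.533,-0.058],[0.35,-0.173,0.533,-0.058],[0.35,-0.173,0.533,-0.058],[0.35,-0.173,0.533,-0.058],[0.35,-0.173,0.533,-0.058],[0.35,-0.173,0.533,-0.058]]' 60 20
cat > chk.py <<'E'
from tool import *
pose();d=cam("wrist","w5")
n,a,b=orange(d,roi=(80,300,150,420));print(n,a,b)
P,Q=pt(d,a[::-1],.040),pt(d,b[::-1],.040)
u=np.array([1,0]) ;L=np.linalg.norm(P-Q)
if (P-Q)[:2]@[.73,.68]<0:P,Q=Q,P
u=(P-Q)[:2]/L;o=robot.get_obs();M=R.from_quat(o['tool_rot']).as_matrix()
mid=P[:2]-.022*u;g=mid-.002*u
print("front",P[:2],"vis rear",Q[:2],L,"yaw",np.degrees(np.arctan2(u[1],u[0])),"handyaw",np.degrees(np.arctan2(M[1,0],M[0,0])))
e=np.r_[g,.024]-o['position'];print("grasp",g,"delta tool mm",(M.T@e*1e3).round(1))
E
python3 chk.py
```

```text
time: 8.58
position: [0.4447, 0.3545, 0.1522]
tool_rot: [0.93, 0.367, -0.0, 0.0]
ft_force: [-0.3, 0.4, -0.2]
grip_width: 0.0531
grip_force: 0.0
8.58 [0.4447 0.3545 0.1522] [ 0.73   0.683 -0.   ] w 0.0531 F [-0.3  0.4 -0.2]
830 [279.68554224 233.01788358] [280.07969081 177.02974205]
front [0.46402686 0.37257568] vis rear [0.42606146 0.33756395] 0.05164487615946426 yaw 42.68227764557775 handyaw 43.078207411588004
grasp [0.44638388 0.3563053 ] delta tool mm [  2.1  -0.3 129.1]
```

```bash
python3 -m handwheel '[[0.004,0,0.3,0],[0.004,0,0.3,0],[0.004,0,0.36,0],[0.004,0,0.4,0],[0.004,0,0.427,0],[0.004,0,0.427,0]]' && python3 -m handwheel '[[0,0,0,0],[0,0,0,0],[0,0,0,0],[0,0,0,0],[0,0,0,0],[0,0,0,0]]' 0 25
```

```text
time: 9.13
position: [0.4459, 0.3557, 0.024]
tool_rot: [0.93, 0.367, 0.0, -0.0]
ft_force: [0.7, 0.0, 0.3]
grip_width: 0.052
grip_force: 0.0
time: 9.63
position: [0.4459, 0.356, 0.0241]
tool_rot: [0.93, 0.367, 0.0, -0.0]
ft_force: [0.1, -0.5, -0.1]
grip_width: 0.0199
grip_force: 0.0
```

```bash
python3 -m handwheel '[[0,0,0,0],[0,0,0,0],[0,0,0,0],[0,0,0,0]]' 0 25
```

```text
time: 9.97
position: [0.4458, 0.3559, 0.0238]
tool_rot: [0.93, 0.367, 0.0, -0.0]
ft_force: [-0.0, -0.8, 3.2]
grip_width: 0.013
grip_force: 25.0
```

```bash
python3 -m handwheel '[[0.03,0,0,0],[0.08,0,0,0],[0.13,0,0,0],[0.18,0,0,0],[0.19,0,0,0],[0.19,0,0,0],[0.19,0,-0.1,0],[0.19,0,-0.25,0],[0.19,0,-0.4,0],[0.19,0,-0.5,0],[0.19,0,-0.6,0],[0.19,0,-0.6,0]]'
python3 - <<'E'
from tool import *
pose();d=cam("wrist","w6");n,a,b=orange(d,roi=(80,400,150,420));print(n,a,b)
for p in(a,b):
    w=pt(d,p[::-1],robot.get_obs()['position'][2]+.011+.005);o=robot.get_obs();print((R.from_quat(o['tool_rot']).as_matrix().T@(w-o['position'])*1e3).round(1))
E
```

```text
time: 10.97
position: [0.49, 0.3962, 0.2104]
tool_rot: [0.93, 0.367, 0.006, -0.001]
ft_force: [0.9, 0.1, 0.0]
grip_width: 0.0125
grip_force: 25.0
10.97 [0.49   0.3962 0.2104] [0.73  0.683 0.012] w 0.0125 F [0.9 0.1 0. ]
1325 [280.18778653 230.92820806] [280.556324   280.04369872]
[ 26.    0.5 -15.8]
[ -0.4   0.7 -16. ]
```

View pics/w6.png

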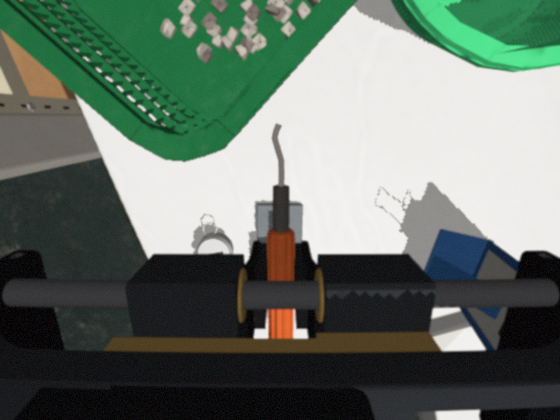

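The tool is gripped and in line with the hand: front of the handle at (231,280), blade tip at (127,278). The basket and clipboard are clear. I'll check the clipboard clearance and work out the move to the rest.

```bash
python3 - <<'E'
from h import *
pose()
s=cam("side");o=robot.get_obs()
d=dict(s);from rig import vision
w=vision.camera("wrist");
T=np.eye(4);T[:3,:3]=R.from_euler('z',np.arctan2(.379,.925)).as_matrix()@np.diag([1,-1,-1]);T[:3,3]=[.5142,-.1332,.3801];w['T']=T@w['hand_eye']
def ray(d,cr):
    a=pt(d,cr[::-1],0);c=d['T'][:3,3];return c,(a-c)/np.linalg.norm(a-c)
print("base R corner",pt(s,(285.8,284.7),0))
for cs in ((276.4,237.2),(238.5,246),(284.7,285.8)):
  for cw in ((75,18),(128,12),(150,95),(105,100)):
    c1,u1=ray(s,cs);c2,u2=ray(w,cw);t=np.linalg.lstsq(np.c_[u1,-u2],c2-c1,rcond=None)[0];p,q=c1+t[0]*u1,c2+t[1]*u2
    print(cs,cw,((p+q)/2).round(3),round(np.linalg.norm(p-q),3))
tgt=np.array([.515,-.021,.20]);o=robot.get_obs();M=R.from_quat(o['tool_rot']).as_matrix()
print("shift tool /300:",(M.T@(tgt-o['position'])/.3).round(3),"yaw",np.degrees(np.arctan2(M[1,0],M[0,0])),np.linalg.norm(tgt-o['position']))
E
```

```text
11.02 [0.4884 0.3953 0.2072] [0.73  0.683 0.007] w 0.0134 F [ 0.1  0.2 -0.4]
base R corner [0.50260563 0.15909454 0.        ]
(276.4, 237.2) (75, 18) [0.56  0.156 0.136] 0.078
(276.4, 237.2) (128, 12) [0.576 0.111 0.113] 0.107
(276.4, 237.2) (150, 95) [0.534 0.072 0.082] 0.019
(276.4, 237.2) (105, 100) [0.521 0.116 0.11 ] 0.004
(238.5, 246) (75, 18) [0.603 0.17  0.119] 0.006
(238.5, 246) (128, 12) [0.622 0.124 0.09 ] 0.019
(238.5, 246) (150, 95) [0.58  0.084 0.069] 0.076
(238.5, 246) (105, 100) [0.564 0.128 0.101] 0.095
(284.7, 285.8) (75, 18) [0.552 0.216 0.047] 0.1
(284.7, 285.8) (128, 12) [0.571 0.165 0.013] 0.137
(284.7, 285.8) (150, 95) [ 0.518  0.118 -0.035] 0.03
(284.7, 285.8) (105, 100) [0.502 0.169 0.008] 0.0
shift tool /300: [-0.874  1.076  0.011] yaw 43.09688777129955 0.4158794404617996
```

```bash
python3 -m handwheel '[[0,0,-0.15,0],[-0.81,1,-0.15,0.079],[-0.81,1,-0.15,0.079],[-0.81,1,-0.15,0.079],[-0.81,1,-0.15,0.079],[-0.81,1,-0.15,0.079],[-0.81,1,-0.15,0.079],[-0.81,1,-0.15,0.079],[-0.81,1,-0.15,0.079],[-0.81,1,-0.15,0.079],[-0.81,1,-0.15,0.079],[-0.81,1,-0.15,0.079],[-0.81,1,-0.15,0.079]]'
cat > go.py <<'E'
import sys
from h import *
t=np.array(list(map(float,sys.argv[1:4])));o=robot.get_obs();M=R.from_quat(o['tool_rot']).as_matrix();y=np.degrees(np.arctan2(M[1,0],M[0,0]))
pose();print("yaw",y.round(2),"shift/300",(M.T@(t-o['position'])/.3).round(4),"turn",-(float(sys.argv[4])-y)/360)
E
python3 go.py .515 -.021 .10 14.7
```

```text
time: 12.2
position: [0.5134, 0.0096, 0.2466]
tool_rot: [0.992, 0.126, -0.002, -0.001]
ft_force: [0.0, 0.3, -0.6]
grip_width: 0.0132
grip_force: 25.0
12.2 [0.5134 0.0096 0.2466] [ 0.968  0.251 -0.004] w 0.0132 F [ 0.   0.3 -0.6]
yaw 14.53 shift/300 [-0.0183  0.1015  0.4884] turn -0.00046498168173989305
```

```bash
python3 -m handwheel '[[-0.018,0.1,0,0],[-0.018,0.1,0.1,0],[-0.018,0.1,0.23,0],[-0.018,0.1,0.36,0],[-0.018,0.1,0.49,0],[-0.018,0.1,0.6,0],[-0.018,0.1,0.65,0],[-0.018,0.1,0.66,0],[-0.018,0.1,0.66,0]]'; python3 go.py .515 -.021 .039 14.7
```

```text
time: 12.95
position: [0.5157, -0.0187, 0.049]
tool_rot: [0.992, 0.129, -0.002, -0.001]
ft_force: [-0.5, 0.4, -0.9]
grip_width: 0.0129
grip_force: 25.0
12.95 [ 0.5157 -0.0187  0.049 ] [ 0.967  0.255 -0.004] w 0.0129 F [-0.5  0.4 -0.9]
yaw 14.78 shift/300 [-0.0042  0.0068  0.0332] turn 0.000227979063698664
```

```bash
python3 -m handwheel '[[0,0.004,0.01,0],[0,0.004,0.02,0],[0,0.004,0.027,0],[0,0.004,0.027,0]]'; python3 -m handwheel '[[0,0,0.005,0],[0,0,0.01,0],[0,0,0.01,0]]'
```

```text
time: 13.28
position: [0.518, -0.0219, 0.0431]
tool_rot: [0.992, 0.128, 0.001, 0.0]
ft_force: [-0.3, -0.1, -0.9]
grip_width: 0.013
grip_force: 25.0
time: 13.53
position: [0.518, -0.0215, 0.0417]
tool_rot: [0.992, 0.127, 0.001, -0.0]
ft_force: [-1.5, 3.0, 14.3]
grip_width: 0.0131
grip_force: 25.0
```

```bash
python3 -m handwheel '[[0,0,0,0],[0,0,0,0],[0,0,0,0],[0,0,0,0]]' 35 && python3 -m handwheel '[[0,0,-0.1,0],[0,0,-0.2,0],[0,0,-0.3,0],[0,0,-0.3,0],[0,0,-0.3,0]]'
python3 - <<'E'
from tool import *
o=robot.get_obs();d=cam("wrist","w7");n,a,b=orange(d,roi=(80,400,150,420));print(n,a,b);M=R.from_quat(o['tool_rot']).as_matrix();Y=np.array([P for P in (a,b)])
w=[pt(d,p[::-1],.055) for p in (a,b)]
for x in w: print(x.round(4),(M.T@(x-o['position'])*1e3).round(1))
u=w[0]-w[1];print(np.degrees(np.arctan2(u[1],u[0])))
s=cam("side","s7");n,a,b=orange(s,roi=(200,260,240,320));print(n,a,b)
E
```

```text
time: 13.87
position: [0.5177, -0.0221, 0.0396]
tool_rot: [0.992, 0.127, 0.0, 0.0]
ft_force: [-0.1, 0.9, -0.1]
grip_width: 0.0277
grip_force: 0.0
time: 14.28
position: [0.5188, -0.0223, 0.1309]
tool_rot: [0.992, 0.128, 0.002, 0.001]
ft_force: [-0.8, 0.2, -0.5]
grip_width: 0.0301
grip_force: 0.0
1500 [274.7057172  280.98493552] [274.99351783 189.49364319]
[ 0.4666 -0.0317  0.055 ] [-53.2  -4.3  75.7]
[ 0.5415 -0.0127  0.055 ] [24.1 -3.7 76. ]
-165.79222801677076
132 [271.91571088 230.68772421] [304.11584851 226.55836456]
```

```bash
python3 - <<'E'
from tool import *
s=cam("side")
u=np.array([np.cos(np.radians(14.4)),np.sin(np.radians(14.4))]);m=np.array([.5202,-.0181])
for z in(.046,.05,.054,.06): print(z,px(s,[np.r_[m+u*.022,z],np.r_[m-u*.073,z]]).round(1).tolist())
g=m-.058*u;print("grasp",g)
E
python3 go.py 0.464 -0.0325 0.131 14.4; python3 look.py w8 tool_tip v_neck
```

```text
0.046 [[271.4, 232.2], [305.1, 228.0]]
0.05 [[271.4, 231.0], [305.1, 226.8]]
0.054 [[271.4, 229.7], [305.1, 225.5]]
0.06 [[271.3, 227.8], [305.2, 223.6]]
grasp [ 0.46402218 -0.03252401]
14.43 [ 0.5165 -0.0217  0.1283] [ 0.967  0.253 -0.002] w 0.0306 F [-0.2  0.6 -0.4]
yaw 14.65 shift/300 [-0.1784 -0.0095 -0.0084] turn 0.0007010422614133945
14.43 [ 0.5165 -0.0217  0.1283] [ 0.967  0.253 -0.002] w 0.0306 F [-0.2  0.6 -0.4]
tool_tip [([220.4, 276.6], 0.73, [0.514, -0.019]), ([8.4, 509.0], 0.52, [0.7, -0.133])]
v_neck [([186.9, 284.4], 0.85, [0.542, -0.019])]
```

View pics/w8.png

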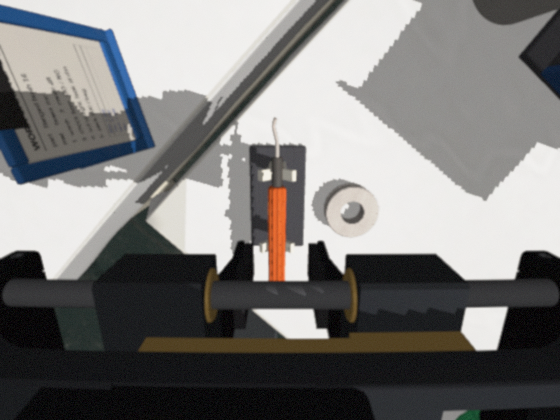

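The picture shows the tool lying in both Vs: neck in the far V at (175,278), handle over the near V at (245,278), tip at (120,275), ring untouched at (210,350). Now I regrip at the rear.

```bash
python3 -m handwheel '[[-0.187,-0.013,0,0],[-0.187,-0.013,0,0],[-0.187,-0.013,0.1,0],[-0.187,-0.013,0.2,0],[-0.187,-0.013,0.27,0],[-0.187,-0.013,0.302,0],[-0.187,-0.013,0.302,0]]' 40 && python3 -m handwheel '[[0,0,0,0],[0,0,0,0],[0,0,0,0],[0,0,0,0],[0,0,0,0],[0,0,0,0],[0,0,0,0]]' 0 40
```

```text
time: 15.17
position: [0.4607, -0.0319, 0.0366]
tool_rot: [0.992, 0.127, -0.003, -0.001]
ft_force: [-0.7, -0.5, 1.0]
grip_width: 0.0345
grip_force: 0.0
time: 15.75
position: [0.4628, -0.0324, 0.0394]
tool_rot: [0.992, 0.128, 0.001, 0.0]
ft_force: [0.1, 1.0, 2.8]
grip_width: 0.0127
grip_force: 40.0
```

```bash
python3 -m handwheel '[[0,0,-0.05,0],[0,0,-0.15,0],[0,0,-0.3,0],[0,0,-0.45,0],[0,0,-0.6,0],[-0.09,0.35,-0.6,0.102],[-0.09,0.35,-0.6,0.102],[-0.09,0.35,-0.6,0.102],[-0.09,0.35,-0.6,0.102],[-0.09,0.35,-0.6,0.102],[-0.09,0.35,-0.6,0.102],[-0.09,0.35,-0.6,0.102],[-0.09,0.35,-0.6,0.102],[-0.09,0.35,-0.6,0.102]]'
cat > hs.py <<'E'
from tool import *
from scipy.optimize import least_squares
def W(p,L):
    L=np.array(L,float);c,sn=np.cos(p[2]),np.sin(p[2]);return np.c_[p[0]+c*L[:,0]-sn*L[:,1],p[1]+sn*L[:,0]+c*L[:,1],L[:,2]]
def yellow(d,hi=(34,255,255)):
    h=cv2.cvtColor(d["frame"],cv2.COLOR_RGB2HSV);m=cv2.inRange(h,(20,130,90),hi);m[330:]=0
    n,l,s,c=cv2.connectedComponentsWithStats(m);i=1+s[1:,4].argmax();return (l==i)
def strip_fit(d,m,p0):   # match silhouette of the strip box: hull of the 8 projected corners against the mask
    L=np.array([[x,y,z] for x in(-68,-64) for y in(-80,80) for z in(143,173)])/1e3
    pts=np.argwhere(m)[:,::-1].astype(np.float32);tb=cv2.boxPoints(cv2.minAreaRect(pts))
    tgt=cv2.GaussianBlur(m.astype(np.float32),(0,0),1)
    def cost(p):
        k=np.zeros((420*4,560*4),np.uint8);h=cv2.convexHull(((px(d,W(p,L))+.5)*4).astype(np.float32));cv2.fillConvexPoly(k,h.astype(np.int32),255)
        r=cv2.resize(k,(560,420),interpolation=cv2.INTER_AREA)/255.;return ((cv2.GaussianBlur(r.astype(np.float32),(0,0),1)-tgt)**2).sum()
    from scipy.optimize import minimize
    r=minimize(cost,p0,method="Nelder-Mead",options=dict(initial_simplex=np.array(p0)+np.array([[0,0,0],[.006,0,0],[0,.006,0],[0,0,.03]]),xatol=1e-4,fatol=.1));return r.x,r.fun
E
python3 - <<'E'
from hs import *
pose();d=cam("wrist","w9");o=robot.get_obs();M=R.from_quat(o['tool_rot']).as_matrix();print("yaw",np.degrees(np.arctan2(M[1,0],M[0,0])))
m=yellow(d);a=np.argwhere(m);print(m.sum(),a.min(0),a.max(0));x,f=strip_fit(d,m,[.649,-.275,-.385]);print(x,np.degrees(x[2]),f)
n,p,q=orange(d,roi=(80,400,200,360));print(n,p,q)
g=cv2.cvtColor(d["frame"],cv2.COLOR_RGB2GRAY).astype(int)
for r in range(60,260,8): print(r,g[r,264:297:2].tolist())
E
```

```text
time: 16.92
position: [0.4626, -0.1402, 0.2187]
tool_rot: [0.982, -0.19, -0.0, -0.0]
ft_force: [0.7, -0.0, -0.1]
grip_width: 0.0125
grip_force: 40.0
16.92 [ 0.4626 -0.1402  0.2187] [ 0.928 -0.373 -0.   ] w 0.0125 F [ 0.7 -0.  -0.1]
yaw -21.940686391015007
16 [270 240] [276 246]
[ 0.649 -0.275 -0.385] -22.058875112536693 4.999380588531494
4586 [280.46439061 279.00187645] [280.49756469 109.99988594]
60 [131, 133, 131, 118, 56, 49, 60, 74, 84, 88, 88, 83, 77, 106, 133, 133, 132]
68 [130, 132, 132, 122, 57, 44, 62, 78, 85, 88, 91, 87, 82, 116, 130, 132, 131]
76 [132, 132, 132, 120, 55, 51, 64, 76, 83, 90, 89, 84, 82, 130, 185, 208, 223]
84 [227, 225, 227, 208, 81, 51, 66, 73, 82, 92, 92, 85, 93, 190, 226, 226, 227]
92 [226, 225, 227, 218, 106, 49, 59, 73, 82, 91, 91, 86, 90, 187, 226, 225, 226]
100 [227, 225, 227, 217, 103, 50, 61, 69, 83, 91, 92, 83, 98, 211, 226, 227, 225]
108 [227, 225, 222, 204, 108, 51, 66, 72, 78, 83, 86, 79, 97, 195, 221, 225, 226]
116 [206, 87, 94, 111, 73, 101, 134, 121, 107, 110, 128, 133, 126, 124, 128, 136, 185]
124 [207, 89, 93, 118, 80, 98, 131, 126, 113, 1
[... 692 characters left out ...]
10, 129, 134, 115, 125, 127, 145, 214]
196 [226, 150, 78, 120, 91, 87, 132, 128, 114, 110, 129, 135, 127, 124, 130, 154, 218]
204 [225, 144, 75, 115, 91, 90, 133, 125, 111, 110, 130, 133, 123, 118, 126, 160, 219]
212 [225, 158, 72, 117, 94, 88, 131, 125, 115, 110, 130, 134, 125, 130, 132, 166, 225]
220 [225, 157, 71, 100, 72, 83, 132, 128, 115, 111, 131, 132, 122, 125, 131, 166, 223]
228 [227, 172, 73, 111, 97, 87, 129, 124, 105, 104, 129, 123, 105, 123, 131, 173, 226]
236 [227, 172, 70, 72, 70, 63, 70, 71, 70, 66, 89, 131, 124, 124, 129, 170, 226]
244 [49, 57, 63, 66, 70, 62, 68, 75, 72, 68, 79, 76, 71, 61, 64, 53, 49]
252 [13, 50, 68, 67, 69, 61, 71, 71, 72, 72, 65, 70, 73, 58, 68, 43, 18]
```

```bash
python3 -m handwheel '[[0.2,0.18,-0.4,0],[0.2,0.18,-0.4,0],[0.2,0.18,-0.4,0],[0.2,0.18,-0.4,0],[0.2,0.18,-0.4,0],[0.2,0.18,-0.4,0]]' | head -2
cat >> hs.py <<'E'
def strip2(d,p0,c0=255,c1=305):
    h=cv2.cvtColor(d["frame"],cv2.COLOR_RGB2HSV);m=cv2.inRange(h,(19,120,80),(35,255,255))
    L=np.array([[x,y,z] for x in(-68,-64) for y in(-80,80) for z in(143,173)])/1e3
    roi=np.zeros((420,560),np.uint8);cv2.fillConvexPoly(roi,cv2.convexHull(px(d,W(p0,L)).astype(np.float32)).astype(np.int32),1);roi=cv2.dilate(roi,np.ones((31,31)))
    m=(m>0)*roi;keep=np.ones((420,560),bool);keep[:,c0:c1]=0;keep[250:]=0;m=m*keep
    tgt=cv2.GaussianBlur(m.astype(np.float32),(0,0),1.5)
    def cost(p):
        k=np.zeros((1680,2240),np.uint8);cv2.fillConvexPoly(k,cv2.convexHull(((px(d,W(p,L))+.5)*4).astype(np.float32)).astype(np.int32),255)
        r=cv2.resize(k,(560,420),interpolation=cv2.INTER_AREA)/255.*keep;return ((cv2.GaussianBlur(r.astype(np.float32),(0,0),1.5)-tgt)**2).sum()
    from scipy.optimize import minimize
    r=minimize(cost,p0,method="Nelder-Mead",options=dict(initial_simplex=np.array(p0)+np.array([[0,0,0],[.006,0,0],[0,.006,0],[0,0,.03]]),xatol=1e-4,fatol=.05));return r.x,r.fun,m
E
python3 - <<'E'
from hs import *
for i in range(3):
    pose();d=cam("wrist","w10");x,f,m=strip2(d,[.649,-.275,-.385]);a=np.argwhere(m);print(len(a),a.min(0),a.max(0),x.round(4),np.degrees(x[2]).round(2),f)
# handle front in TCP frame from row 110
T=d['hand_eye']
for row in(110,):
  s=cv2.undistortPoints(np.array([[[280.5,row]]],float),d['K'],D(d),None)[0,0];r=T[:3,:3]@[s[0],s[1],1];c=T[:3,3]
  for z in(-.018,-.011,-.004):print("front @z",z,(c+r*(z-c[2])/r[2]).round(4))
g=cv2.cvtColor(d["frame"],cv2.COLOR_RGB2GRAY).astype(int)
for r in range(0,110,9): print(r,g[r,262:300:2].tolist())
s=cam("side","s10");x,f,m=strip2(s,[.649,-.275,-.385],0,0);print("side",m.sum(),x.round(4),np.degrees(x[2]).round(2),f)
E
```

```text
time: 17.47
position: [0.4982, -0.2133, 0.3391]
17.47 [ 0.4982 -0.2133  0.3391] [ 0.927 -0.375  0.001] w 0.0125 F [ 1.   1.1 -0.7]
495 [ 94 198] [ 98 360] [ 0.6502 -0.2735 -0.3834] -21.97 30.586313247680664
17.52 [ 0.4971 -0.2122  0.3377] [ 0.927 -0.375 -0.003] w 0.0126 F [ 0.2  0.1 -0.5]
467 [ 91 198] [ 95 362] [ 0.6501 -0.2741 -0.3855] -22.09 50.94281005859375
17.57 [ 0.4966 -0.2117  0.337 ] [ 0.927 -0.375 -0.005] w 0.0126 F [-0.   1.2 -0.2]
466 [ 90 198] [ 94 362] [ 0.6503 -0.2738 -0.384 ] -22.0 52.322200775146484
front @z -0.018 [ 0.0804  0.0004 -0.018 ]
front @z -0.011 [ 0.0805  0.0004 -0.011 ]
front @z -0.004 [ 0.0806  0.0004 -0.004 ]
0 [188, 187, 190, 191, 172, 132, 181, 197, 183, 189, 187, 189, 190, 190, 191, 190, 191, 192, 189]
9 [188, 186, 192, 189, 189, 170, 126, 177, 198, 188, 192, 190, 188, 191, 191, 189, 188, 190, 189]
18 [213, 215, 214, 214, 215, 215, 196, 120, 169, 201, 200, 215, 215, 217, 215, 216, 215, 219, 215]
27 [197, 196, 197, 195, 196, 197, 197, 180, 139, 190, 200, 191, 195, 198, 197, 200, 199, 199, 197]
36 [193, 192, 192, 190, 188, 187, 188, 171, 134, 180, 198, 182, 185, 185, 186, 180, 183, 187, 184]
45 [183, 185, 185, 183, 186, 183, 185, 172, 134, 180, 198, 182, 187, 184, 184, 183, 185, 186, 186]
54 [215, 215, 216, 214, 214, 190, 168, 137, 98, 120, 132, 142, 162, 185, 211, 217, 212, 215, 215]
63 [215, 216, 217, 220, 195, 80, 50, 64, 76, 82, 90, 90, 83, 90, 180, 217, 217, 219, 218]
72 [214, 215, 215, 220, 208, 87, 46, 61, 77, 84, 90, 89, 82, 93, 203, 235, 235, 234, 234]
81 [232, 235, 233, 234, 220, 88, 46, 62, 72, 84, 92, 91, 82, 95, 202, 235, 235, 234, 235]
90 [208, 210, 208, 208, 197, 97, 45, 62, 73, 83, 92, 90, 82, 87, 177, 209, 209, 212, 208]
99 [222, 227, 228, 227, 220, 106, 48, 62, 73, 82, 90, 88, 85, 99, 212, 226, 227, 226, 225]
108 [223, 226, 228, 224, 199, 107, 55, 66, 72, 79, 81, 82, 81, 95, 192, 219, 226, 227, 225]
side 212 [ 0.6507 -0.2764 -0.3759] -21.54 4.097243309020996
```

```bash
python3 -m handwheel '[[-0.172,-0.183,0,0],[-0.172,-0.183,0,0],[-0.172,-0.183,0.12,0],[-0.172,-0.183,0.25,0],[-0.172,-0.183,0.38,0],[-0.172,-0.183,0.51,0],[-0.172,-0.183,0.64,0],[-0.172,-0.183,0.76,0],[-0.172,-0.183,0.83,0],[-0.172,-0.183,0.87,0],[-0.172,-0.183,0.87,0],[-0.172,-0.183,0.87,0],[-0.172,-0.183,0.87,0]]' | head -2
cat > avg.py <<'E'
from hs import *
P=[];Y=[];F=[]
for i in range(8):
    vision.camera("side") if i<7 else None;o=robot.get_obs();P.append(o['position']);M=R.from_quat(o['tool_rot']).as_matrix();Y.append(np.degrees(np.arctan2(M[1,0],M[0,0])));F.append(o['ft_force'])
p=np.mean(P,0);h=[.6503,-.2745,np.radians(-22)];c,s=np.cos(h[2]),np.sin(h[2]);r=p[:2]-h[:2]
print(round(o['time'],2),p.round(4),np.std(P,0).round(4),"yaw",np.mean(Y).round(2),"F",np.mean(F,0).round(1))
print("tip in housing mm:",((c*r[0]+s*r[1])*1e3+131.5).round(1),((-s*r[0]+c*r[1])*1e3).round(1),((p[2]+.011)*1e3).round(1),"w",o['grip_width'])
E
python3 avg.py
python3 - <<'E'
from hs import *
# tool height/level check in side view: predicted axis ends vs orange seen
pose();o=robot.get_obs();M=R.from_quat(o['tool_rot']).as_matrix();s=cam("side","s11")
P=[o['position']+M@[x,0,-.011] for x in(.0805,.02,-.0145,.1315)];print(px(s,P).round(1).tolist())
try:print(orange(s,roi=(150,260,180,330)))
except Exception as e:print(e)
c=cam("scene","c11");print(px(c,P).round(1).tolist())
try:print(orange(c,roi=(180,300,250,420)))
except Exception as e:print(e)
E
```

```text
time: 18.75
position: [0.471, -0.1428, 0.0782]
19.1 [ 0.4714 -0.1432  0.0788] [0.0001 0.0001 0.0002] yaw -22.05 F [ 0.3 -0.  -0.4]
tip in housing mm: -83.6 54.7 89.8 w 0.012657993388110817
19.1 [ 0.4712 -0.1432  0.0785] [ 0.927 -0.376  0.001] w 0.0127 F [ 0.4  0.2 -0.9]
[[272.2, 192.2], [290.7, 195.6], [301.6, 197.6], [257.0, 189.4]]
(81, array([272.11849433, 191.78527504]), array([291.21840475, 195.4669516 ]))
[[350.1, 232.3], [331.7, 237.6], [320.8, 240.8], [365.2, 227.8]]
(15, array([321.72531091, 243.12215722]), array([322.67826787, 238.01002547]))
```

```bash
python3 -m handwheel '[[0.05,0,0.006,0],[0.12,0,0.006,0],[0.18,0,0.006,0],[0.22,0,0.006,0],[0.25,0,0.006,0],[0.26,0,0.006,0],[0.26,0,0.006,0],[0.26,0,0.006,0]]' && python3 avg.py
```

```text
time: 19.87
position: [0.5421, -0.1718, 0.0758]
tool_rot: [0.982, -0.191, -0.001, -0.0]
ft_force: [-0.2, 0.6, 1.0]
grip_width: 0.0126
grip_force: 40.0
20.22 [ 0.5424 -0.1719  0.076 ] [0.0003 0.0002 0.0001] yaw -22.06 F [-0.2 -0.2 -0.3]
tip in housing mm: -7.0 54.7 87.0 w 0.012571348144919281
```

```bash
python3 -m handwheel '[[0.007,0,-0.003,0],[0.014,0,-0.003,0],[0.021,0,-0.003,0],[0.028,0,-0.003,0],[0.033,0,-0.003,0],[0.037,0,-0.003,0],[0.037,0,-0.003,0],[0.037,0,-0.003,0]]' && python3 avg.py
```

```text
time: 20.88
position: [0.5534, -0.1765, 0.0769]
tool_rot: [0.982, -0.191, -0.0, -0.0]
ft_force: [-0.1, -1.0, -0.7]
grip_width: 0.0126
grip_force: 40.0
21.23 [ 0.5533 -0.1764  0.0769] [0. 0. 0.] yaw -22.06 F [-0.1  0.5 -0.6]
tip in housing mm: 4.8 54.6 87.9 w 0.012956936572398292
```

```bash
python3 -m handwheel '[[0.005,0,0,0],[0.01,0,0,0],[0.01,0,0,0],[0.01,0,0,0]]' | sed -n 2,4p; python3 -m handwheel '[[0.003,0,0,0],[0.005,0,0,0],[0.005,0,0,0],[0.005,0,0,0]]'| sed -n 2,4p;
```

```text
position: [0.556, -0.1775, 0.0768]
tool_rot: [0.982, -0.191, -0.0, -0.0]
ft_force: [-0.2, 0.4, -0.8]
position: [0.5564, -0.1775, 0.0766]
tool_rot: [0.982, -0.191, -0.001, -0.0]
ft_force: [-3.8, 1.4, 0.1]
```

```bash
python3 -m handwheel '[[-0.0143,0,0,0],[-0.0143,0,0,0],[-0.0143,0,0.008,0],[-0.0143,0,0.016,0],[-0.0143,0,0.019,0],[-0.0143,0,0.019,0],[-0.0143,0,0.019,0]]' | sed -n 2,4p; python3 -m handwheel '[[0,0,-0.012,0],[0,0,-0.024,0],[0,0,-0.034,0],[0,0,-0.038,0],[0,0,-0.038,0],[0,0,-0.038,0]]'| sed -n 2,4p;
```

```text
position: [0.5542, -0.1769, 0.0713]
tool_rot: [0.982, -0.191, 0.001, 0.0]
ft_force: [0.5, 0.6, -0.3]
position: [0.5536, -0.1766, 0.0828]
tool_rot: [0.982, -0.191, 0.0, 0.0]
ft_force: [-0.0, -0.8, 0.6]
```

```bash
python3 -m handwheel '[[0,0,-0.005,0],[0,0,-0.01,0],[0,0,-0.01,0],[0,0,-0.01,0]]' | sed -n 2,4p; python3 - <<'E'
from h import *
o=robot.get_obs();print(o['moment'],o['ft_force'])
E
```

```text
position: [0.5534, -0.1765, 0.0855]
tool_rot: [0.982, -0.191, -0.0, -0.0]
ft_force: [0.1, 0.3, -0.0]
[0.13517848 0.15856108 0.02731911] [ 0.06495424  0.2948399  -0.02819614]
```

```bash
cat > lev.py <<'E'
from hs import *
o=robot.get_obs();M=R.from_quat(o['tool_rot']).as_matrix();A=[]
F=[];Q=[]
for i in range(4):
    s=cam("side");o=robot.get_obs();F.append(np.r_[o['ft_force'],o['moment']])
    try:A.append(np.array(orange(s,roi=(150,260,180,330))[1:]))
    except Exception as e:pass
    h=cv2.cvtColor(s["frame"],cv2.COLOR_RGB2HSV)
P=[o['position']+M@[x,0,-.011] for x in(.0805,.02,.1315)];print("pred",px(s,P).round(1).tolist(),"seen",np.mean(A,0).round(1).tolist())
print("F,M",np.mean(F,0).round(2));cv2.imwrite("pics/lev.png",s["frame"][:,:,::-1])
d=cam("wrist");print("wrist orange",orange(d,roi=(60,400,200,360)))
E
python3 lev.py; python3 -m handwheel '[[0,0,0.01,0],[0,0,0.02,0],[0,0,0.029,0],[0,0,0.029,0],[0,0,0.029,0]]'| sed -n 2,4p; python3 lev.py
```

```text
pred [[245.9, 185.4], [263.6, 188.6], [231.5, 182.8]] seen [[245.3, 185.9], [263.2, 188.5]]
F,M [ 0.14  0.13 -1.13  0.1   0.15  0.01]
wrist orange (1865, array([280.41369035, 280.00234424]), array([280.56788039, 207.99119432]))
position: [0.5536, -0.1766, 0.0767]
tool_rot: [0.982, -0.191, -0.0, -0.0]
ft_force: [-0.1, 0.3, -0.3]
pred [[246.0, 187.9], [263.6, 191.1], [231.6, 185.3]] seen [[245.3, 187.9], [263.6, 190.9]]
F,M [-0.11  0.19 -0.18  0.05  0.04 -0.01]
wrist orange (1509, array([280.40734737, 221.99420892]), array([280.49421115, 280.00144494]))
```

```bash
python3 -m handwheel '[[0,-0.006,-0.002,0],[0,-0.011,-0.002,0],[0,-0.011,-0.002,0],[0,-0.011,-0.002,0]]' | sed -n 2,4p; python3 avg.py
```

```text
position: [0.5549, -0.1734, 0.0776]
tool_rot: [0.982, -0.191, 0.0, 0.0]
ft_force: [0.3, 0.1, -0.7]
24.92 [ 0.5549 -0.1735  0.0776] [0. 0. 0.] yaw -22.06 F [-0.2 -0.  -0.2]
tip in housing mm: 5.2 57.9 88.6 w 0.012517612148534266
```

```bash
python3 -m handwheel '[[0,0.01,0,0],[0,0.02,0,0],[0,0.03,0,0],[0,0.04,0,0],[0,0.05,0,0],[0,0.06,0,0],[0,0.07,0,0],[0,0.08,0,0],[0,0.09,0,0],[0,0.1,0,0],[0,0.11,0,0],[0,0.12,0,0],[0,0.133,0,0],[0,0.141,-0.0058,0],[0,0.149,-0.0115,0],[0,0.157,-0.0173,0],[0,0.165,-0.023,0],[0,0.173,-0.0289,0],[0,0.181,-0.0347,0],[0,0.189,-0.0404,0]]' && python3 -m handwheel '[[0,0.008,-0.0058,0],[0,0.016,-0.0116,0],[0,0.024,-0.0174,0],[0,0.032,-0.0232,0],[0,0.04,-0.029,0],[0,0.048,-0.0347,0],[0,0.056,-0.0405,0],[0,0.064,-0.0455,0],[0,0.075,-0.0455,0],[0,0.086,-0.0455,0],[0,0.097,-0.0455,0],[0,0.108,-0.0455,0],[0,0.119,-0.0455,0],[0,0.13,-0.0455,0],[0,0.141,-0.0455,0],[0,0.152,-0.0455,0],[0,0.163,-0.0455,0],[0,0.174,-0.0455,0],[0,0.185,-0.0455,0],[0,0.194,-0.0455,0]]'; python3 avg.py
```

```text
time: 26.58
position: [0.5335, -0.2263, 0.0899]
tool_rot: [0.982, -0.191, 0.0, 0.0]
ft_force: [0.0, -0.1, -0.4]
grip_width: 0.0125
grip_force: 40.0
time: 28.25
position: [0.5116, -0.2804, 0.1034]
tool_rot: [0.982, -0.191, 0.0, 0.0]
ft_force: [-0.1, -0.3, 0.1]
grip_width: 0.0127
grip_force: 40.0
28.6 [ 0.5116 -0.2801  0.1033] [0.0001 0.0004 0.    ] yaw -22.07 F [ 0.2 -0.2 -0.3]
tip in housing mm: 5.1 -57.2 114.3 w 0.013044568711820591
```

```bash
python3 -m handwheel '[[-0.02,0,0,0],[-0.06,0,0,0],[-0.1,0,0,0],[-0.15,0,0,0],[-0.2,0,0,0],[-0.25,0,0,0],[-0.28,0,0,0],[-0.28,0,0,0],[-0.28,0,0,0],[-0.28,0,-0.1,0],[-0.28,0,-0.2,0],[-0.28,0,-0.3,0],[-0.28,0,-0.3,0],[-0.28,0,-0.3,0]]' | sed -n 1,4p; python3 avg.py; python3 go.py 0.464 -0.0325 0.15 14.4
```

```text
time: 29.77
position: [0.4359, -0.25, 0.1953]
tool_rot: [0.982, -0.191, 0.003, 0.002]
ft_force: [-0.8, -0.4, -1.2]
30.12 [ 0.4337 -0.2482  0.1925] [0.0005 0.0003 0.0006] yaw -22.06 F [ 0.   0.  -0.3]
tip in housing mm: -79.2 -56.8 203.5 w 0.012571056688377253
30.12 [ 0.4334 -0.2481  0.1922] [ 0.927 -0.376 -0.002] w 0.0126 F [ 0.3 -0.7 -0.1]
yaw -22.06 shift/300 [-0.1752 -0.7041  0.1417] turn -0.10127873420977172
```

```bash
python3 -m handwheel '[[-0.179,-0.704,0.05,-0.1021],[-0.179,-0.704,0.05,-0.1021],[-0.179,-0.704,0.05,-0.1021],[-0.179,-0.704,0.05,-0.1021],[-0.179,-0.704,0.05,-0.1021],[-0.179,-0.704,0.05,-0.1021],[-0.179,-0.704,0.14,-0.1021],[-0.179,-0.704,0.2,-0.1021],[-0.179,-0.704,0.2,-0.1021],[-0.179,-0.704,0.2,-0.1021],[-0.179,-0.704,0.2,-0.1021]]' | sed -n 1,4p; python3 avg.py;python3 go.py 0.4628 -0.0324 0.039 14.7
```

```text
time: 31.03
position: [0.4639, -0.0331, 0.1336]
tool_rot: [0.992, 0.127, 0.0, 0.0]
ft_force: [1.0, -0.4, -0.5]
31.38 [ 0.464  -0.0331  0.1341] [0.0002 0.0002 0.0001] yaw 14.65 F [-0.  -0.2 -0.1]
tip in housing mm: -131.7 154.1 145.1 w 0.012346148388498967
31.38 [ 0.4637 -0.0328  0.1339] [0.967 0.253 0.001] w 0.0123 F [-0.  -0.2 -0.1]
yaw 14.67 shift/300 [-0.0029 -0.0024  0.3163] turn -8.49513689357817e-05
```

```bash
python3 -m handwheel '[[-0.003,-0.001,0.1,0],[-0.003,-0.001,0.19,0],[-0.003,-0.001,0.26,0],[-0.003,-0.001,0.29,0],[-0.003,-0.001,0.298,0],[-0.003,-0.001,0.306,0],[-0.003,-0.001,0.312,0],[-0.003,-0.001,0.312,0],[-0.003,-0.001,0.312,0]]' ; python3 avg.py
```

```text
time: 32.13
position: [0.4631, -0.0327, 0.0405]
tool_rot: [0.992, 0.128, 0.001, 0.0]
ft_force: [-0.7, 0.2, 0.2]
grip_width: 0.0125
grip_force: 40.0
32.48 [ 0.4628 -0.0326  0.0402] [0.0001 0.     0.0002] yaw 14.7 F [ 0.3 -0.4 -0.1]
tip in housing mm: -133.0 154.1 51.2 w 0.012719006143024418
```

```bash
python3 -m handwheel '[[0,0,0.004,0],[0,0,0.004,0],[0,0,0.004,0]]'|sed -n 2,4p; python3 -m handwheel '[[0,0,0,0],[0,0,0,0],[0,0,0,0],[0,0,0,0],[0,0,0,0]]' 40 && python3 -m handwheel '[[0,0,-0.05,0],[0,0,-0.12,0],[0,0,-0.22,0],[0,0,-0.35,0],[0.17,0,-0.4,0],[0.17,0,-0.4,0],[0.17,0,-0.4,0],[0.17,0,-0.4,0]]'|sed -n 2,5p
python3 - <<'E'
from tool import *
cam("side");o=robot.get_obs();d=cam("wrist","w12");n,a,b=orange(d,roi=(80,400,150,420));w=[pt(d,p[::-1],.055) for p in(a,b)];print(n,a,b,np.round(w,4))
u=w[0]-w[1];print(np.degrees(np.arctan2(u[1],u[0])))
s=cam("side","s12");print("side now",orange(s,roi=(200,260,240,320)),"first time (271.9,230.7)-(304.1,226.6)")
M=R.from_quat(o['tool_rot']).as_matrix()
# V blocks & ring check
for l in("gauge_ring",):print([ (np.round(r['point'],1).tolist(),pt(d,r['point'],.016).round(3).tolist()) for r in vision.look_for("wrist",l)[:2]])
E
```

```text
position: [0.4626, -0.0325, 0.0389]
tool_rot: [0.992, 0.128, 0.0, 0.0]
ft_force: [-1.3, -0.0, 5.3]
time: 33.15
position: [0.4624, -0.0325, 0.0384]
tool_rot: [0.992, 0.128, -0.0, -0.0]
ft_force: [-0.1, -0.4, 1.1]
grip_width: 0.0327
grip_force: 0.0
position: [0.5115, -0.0193, 0.1585]
tool_rot: [0.992, 0.128, -0.0, -0.0]
ft_force: [-0.2, 0.3, -0.6]
grip_width: 0.0347
1453 [280.74019586 273.02216129] [282.23711976 173.05236799] [[ 0.4514 -0.0353  0.055 ]
 [ 0.5411 -0.0129  0.055 ]]
-166.0181819602509
side now (133, array([271.9106119 , 230.61822583]), array([304.8609733 , 226.53744006])) first time (271.9,230.7)-(304.1,226.6)
[([200.6, 353.7], [0.526, -0.09, 0.016])]
```

```bash
python3 -c "
from rig import job
print(job.hand_in())"
```

```text
the job is handed in; nothing more can be done
None
```

Job handed in: the tool was drawn from the garage, laid in the V rest, regripped at the rear, run along the seam from red dot to green in one pass at about 4 cm/s, and laid back in the rest. The side camera shows it lying as it did the first time. The ring is where it was, I did not re-check the mug and counter, and I put the tip in the groove by measurement and light contact, not by eye.

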